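Hang the hexagon pattern on the keeper peg

TASK

Take the hexagon pattern (dark wood board with a red top strap) out of the rack and hang it by the hole in its strap on the steel peg: push it along the peg so that it lifts the hanging flap and goes right past it, then let it hang freely from the peg with the flap dropped back down in front of it. Leave the square pattern where it stands in the rack.

Things in the scene. Friction and masses are not known exactly. Their poses are not given: they have to be found in the camera images.
- hex_grip (a point): Hexagon pattern: dark-wood hexagon board 110 high, 127 wide, 10 thick, under a red strap 84 wide, 12 thick with a round hole of 56; 230 mm high in all, 0.2 kg, upright in a rack slot. Point: centre of the solid red top, to be pinched across its thickness; 28 below the top edge, 58 above the hole's centre, 202 above the foot. x: normal to the board (hole's axis); y: across; z: up.
- square_grip (a point): Same point and axes on the other pattern, to be left alone: pale square board 110x110x10 mm with a blue strap, else the same sizes, 150 mm to one side in the same rack. The rack is fixed wood, 300 x 90 mm; its slot (14 mm wide) holds the patterns' feet 8 mm above the worktop; its walls reach 48 mm above the worktop, so lift a pattern over 50 mm to clear them.
- peg_seat (a point): Point on the axis of a level round steel peg, diameter 16 mm, 192 mm above the worktop, on a fixed stand: middle of where the pattern hangs. x: along the peg towards the post; y: across; z: up. Peg tip at x = -85 mm, post face at +65; post 44 wide, top 5 mm above the axis; foot plate 12 mm thick. A hanging pattern's hole centre is 20 mm below the axis, its grip point 38 above.
- keeper (a joint): Brass flap with a yellow end, hanging under the peg: 0 = straight down; swings freely inwards and up to 1.5 rad (along the peg), never outwards; falls back by its weight (30 g). Hinge at peg_seat x = -73 mm, 11 below the axis; 52 long, 20 wide. Pushed up by the board it reaches x = -21 mm, down to 17 below the axis; it drops once the board is past its end.
Mind the look-alikes: they are no part of the job. Of the things that look like the part that bears hex_grip, the smaller one is meant.

How it is judged:
By the outcome, as a careful person would: the job done as asked, in the order asked, and still so for the second after the job is handed in, with the robot touching nothing.
It also fails if it takes over 42 s, if anything falls off the work surface, if the arm or the gripper's body presses on something with over 40 N, if the wrist force passes 120 N, or if a joint passes its speed limit or range.

ROBOT

A 6-joint arm with a two-finger parallel gripper is mounted at the origin on a cart in front of the work surface, level with it; the furniture and walls round the work are solid. World frame = base frame: x ahead of the robot, y to its left, z up, the work surface at z = 0. Lengths are in mm, angles in rad, forces in N, time in s.
With the tool pointing down it reaches from about 350 to 775 mm from the base axis. Payload 7.3 kg.
Tool frame: the origin (TCP) lies between the finger pads; the fingertips stand 22 mm ahead of it and the grasp point (between the pads) lies 3 mm ahead of it (nose_length is the distance from the TCP to the fingertips, in mm); z points along the fingers, y is the direction in which the jaws open and shut (so a half turn about z gives the same grasp; the last joint's range is limited). The gripper opens to 92 mm and grips with 3 to 60 N. Pads are 19 mm wide; open, the fingers measure 130 mm over their backs; the gripper's body (75 mm by 190 mm) begins 47 mm behind the grasp point.
Start: joints at [-1.303, 0.342, 1.524, -0, 1.275, -0.146], TCP at [211.121, -480.698, 248.741] pointing down, gripper open.
Joint ranges: [-2.53, 2.53], [-0.77, 2.02], [0.04, 2.7], [-1, 4.14], [0.28, 2.66], [-3.11, 3.11]. Speed limits (rad/s): [2.57, 2.57, 3.14, 3.14, 3.14, 3.14].

INTERFACE

Orientations are given as [roll, pitch, yaw] about the fixed x, y, z axes, in that order (R = Rz(yaw) Ry(pitch) Rx(roll)).
In Python, from plant import get_obs, capture, close_job, nose_length gives the robot as it stands.
- The arm moves only by the tool step_arm, never from a script. Its argument "increments" is text: rows parted by semicolons, each of 7 numbers parted by spaces: the turn, a rotation vector about the tool's x, y, z in rad, then the shift along the tool's x, y, z in mm, then the opening, from -1 (shut) to 1 (fully open). A call has 1 to 20 rows; each row is the pose to reach, as a shift and turn from the pose commanded when the call began, along the tool's axes at that moment; what a row does not reach only later rows make up. A row lasts 1/8 s, in which the tool goes at most 62.5 mm and 10.7 degrees, less where a joint would pass 70% of its speed; a pose out of reach is approached as far as the arm can. A call with a gripper value outside its range is refused whole. The fingers move at their own pace and stop on an object; the grip force is fixed at half the most. Time passes only in rows, so rows that repeat a pose let the fingers close. It gives the time, the measured TCP pose, the force and the opening at its end, in the units of the state.
- get_obs(): the state, without advancing time (a new reading comes with each control period).
- capture(name): name is "scene" or "top" or "wrist"; returns a dict with "frame" (480x640x3 uint8, red, green, blue), "K" (3x3 intrinsics, pixels), "distortion" ([k1, k2, p1, p2, k3] as OpenCV has them; the pictures are not rectified), "extrinsics" (4x4, takes a point from world to camera coordinates); the wrist camera has in their place "tool_from_camera" (4x4, takes a point from camera to tool coordinates, whose origin is the TCP and whose axes are the flange's). Camera axes: x right, y down, z forward; pixel columns grow to the right and rows downward; lengths in mm; the calibration is good to about 2 mm. A picture is of the moment at which its call begins: read the wrist's pose just before it. There is no depth.
- close_job(): hands the job in, once; it reports no verdict.
The state is a dict: "time": time; "joint_positions": joint angles; "dq": joint speeds; "tau": joint torques, N m; "tool_pos": TCP position; "tcp_rot": TCP orientation; "contact_force": force on the tool from outside, world axes, zero at the start; "moment": the same for the moment, N m; "grip_width": finger opening in mm.
Only numpy, scipy, OpenCV 4.12 (cv2) and the standard library are available. Lean on these libraries where they do the work, as an engineer would, in place of code of your own. Each camera call takes 0.05 s, during which the arm holds its last target.

## Working session

There is one attempt and no reset: what is moved stays moved. The work goes in short steps, Python scripts to look and compute and a tool call to move; the robot and the scene stay as the last step left them, time stands still between calls to the robot, and variables do not carry over. Pictures are saved under pics/ and viewed, and the job is handed in when it is done.

Besides the shell and the picture viewer there is one more tool, called after "Request:" in YAML: its name, and indented under it one key for each argument. step_arm: Moves the arm, as the interface text tells. Its arguments: {"type":"object","properties":{"increments":{"type":"string"}},"required":["increments"]}

```bash
mkdir -p pics; ls; python3 - <<'E'
from plant import *
import cv2
print(get_obs())
for n in ["scene","top","wrist"]:
    c=capture(n); cv2.imwrite(f"pics/{n}0.png",c["frame"][:,:,::-1])
    print(n,{k:v for k,v in c.items() if k!="frame"})
E
```

```text
pics
{'time': 0.0, 'joint_positions': array([-1.30300437e+00,  3.42696709e-01,  1.52505108e+00, -1.44645341e-05,
        1.27539275e+00, -1.45995958e-01]), 'dq': array([-9.18780511e-05, -6.93759754e-04, -1.11983995e-03, -1.90531295e-04,
        4.54288884e-04, -1.48099989e-03]), 'tau': array([-4.32237775e-04, -4.31237054e+01, -2.44223982e+01,  7.17594847e-02,
        5.59428404e-02, -1.65151228e-04]), 'tool_pos': array([ 211.00681379, -480.30530928,  248.04655165]), 'tcp_rot': array([-3.14005922e+00, -2.11498873e-04,  4.13791974e-01]), 'contact_force': array([ 0.06524623, -0.34579834,  0.30639994]), 'moment': array([0.00047739, 0.02199101, 0.02148058]), 'grip_width': 91.90246190888114}
scene {'K': array([[544.72210037,   0.        , 313.81767316],
       [  0.        , 544.72210037, 241.2075279 ],
       [  0.        ,   0.        ,   1.        ]]), 'distortion': array([-0.15468598,  0.        ,  0.        ,  0.        ,  0.        ]), 'extrinsics': array([[-7.19744016e-01, -6.94201122e-01, -7.30431573e-03,
         4.31558075e+02],
       [-5.30129573e-01,  5.56368025e-01, -6.398572
[... 731 characters left out ...]
    [ 0.00000000e+00,  0.00000000e+00,  0.00000000e+00,
         1.00000000e+00]])}
wrist {'K': array([[406.05218798,   0.        , 314.78847266],
       [  0.        , 406.05218798, 247.1633785 ],
       [  0.        ,   0.        ,   1.        ]]), 'distortion': array([-0.09161963,  0.        ,  0.        ,  0.        ,  0.        ]), 'tool_from_camera': array([[ 1.27839137e-03, -9.68947876e-01, -2.47261762e-01,
         6.55286448e+01],
       [ 9.99999183e-01,  1.23642513e-03,  3.24994938e-04,
         3.60108259e-01],
       [-9.18249863e-06, -2.47261975e-01,  9.68948665e-01,
        -1.35350674e+02],
       [ 0.00000000e+00,  0.00000000e+00,  0.00000000e+00,
         1.00000000e+00]])}
```

View pics/scene0.png

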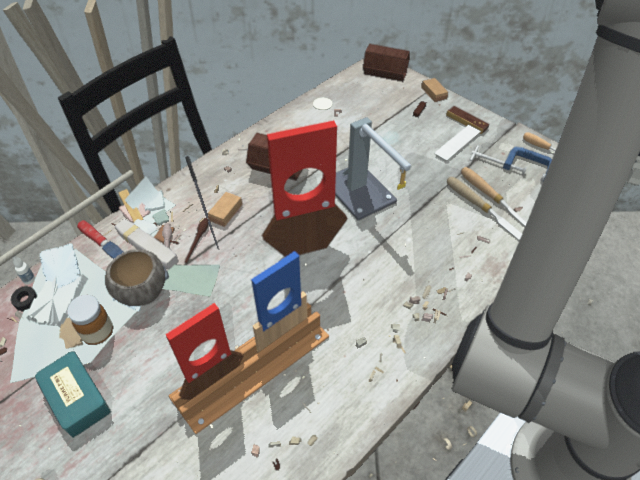

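View pics/top0.png

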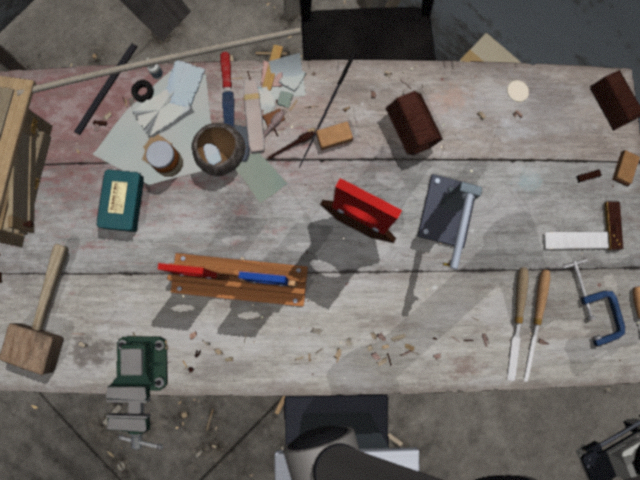

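View pics/wrist0.png

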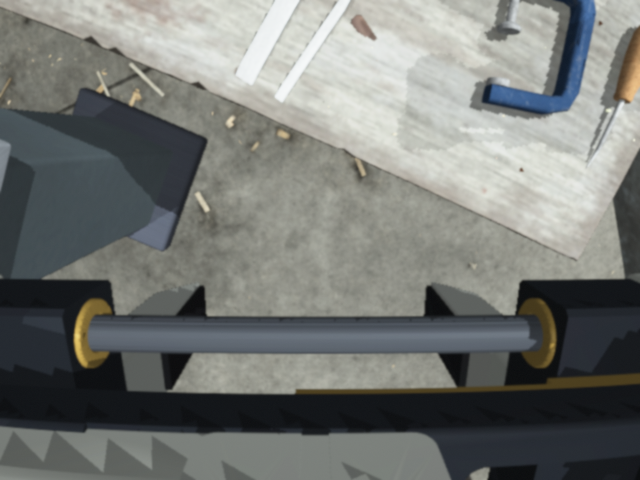

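The scene view shows the small red hexagon in the rack at about (200,345). The blue square is beside it at (278,290), the big red look-alike is at (305,185), and the peg with its flap is at (365,130) to (403,183). Next I'll zoom in for feature pixels.

```bash
python3 - <<'E'
import cv2,numpy as np
s=cv2.imread("pics/scene0.png");t=cv2.imread("pics/top0.png")
a=cv2.resize(s[290:440,155:345],None,fx=4,fy=4,interpolation=cv2.INTER_CUBIC)
b=cv2.resize(t[250:310,150:315],None,fx=4.8,fy=4.8,interpolation=cv2.INTER_CUBIC)
cv2.imwrite("pics/za.png",a);cv2.imwrite("pics/zb.png",b)
a=cv2.resize(s[110:220,330:420],None,fx=5,fy=5,interpolation=cv2.INTER_CUBIC)
b=cv2.resize(t[165:275,410:490],None,fx=5,fy=5,interpolation=cv2.INTER_CUBIC)
cv2.imwrite("pics/zcd.png",np.hstack([a[:,:400],b[:,:400]]) )
E
```

```text
(no output)
```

View pics/za.png

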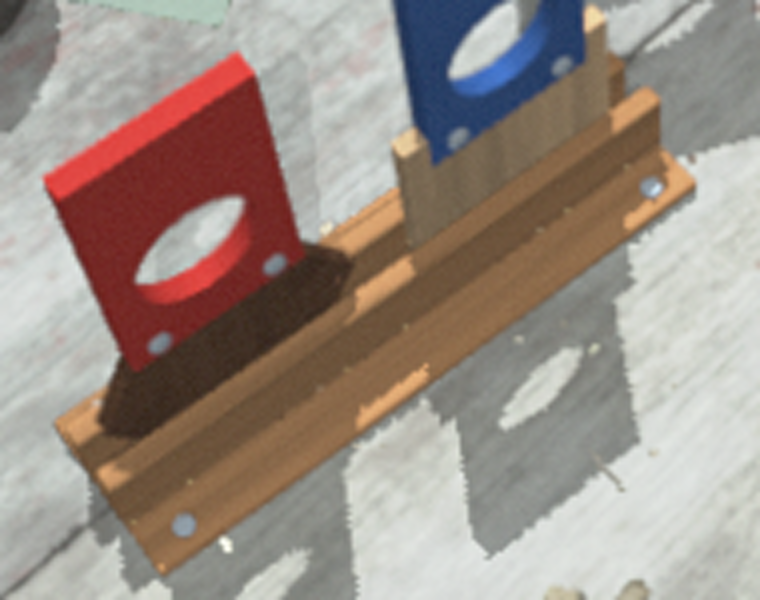

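View pics/zb.png

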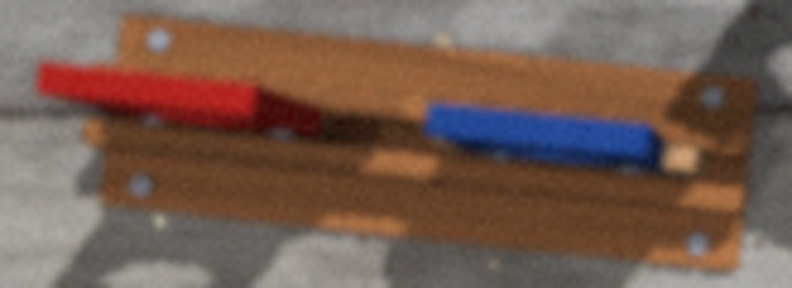

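View pics/zcd.png

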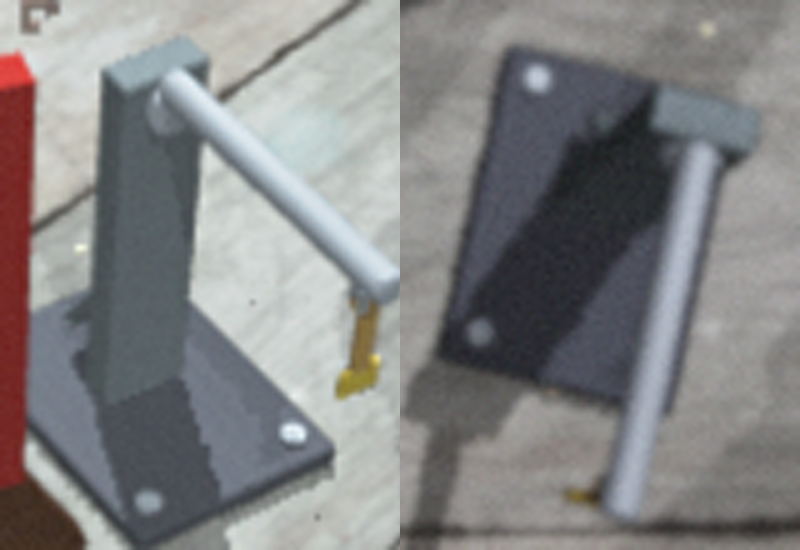

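```bash
cat > h.py <<'E'
import numpy as np,cv2
from plant import *
from scipy.spatial.transform import Rotation as R
def Rm(rpy): return R.from_euler('xyz',rpy).as_matrix()
def cam(name,c=None,o=None):
    c=c or capture(name)
    if name=="wrist":
        T=np.eye(4);T[:3,:3]=Rm(o["tcp_rot"]);T[:3,3]=o["tool_pos"]
        E=np.linalg.inv(T@c["tool_from_camera"])
    else: E=c["extrinsics"]
    return c["K"],c["distortion"],E
def ray(C,uv):
    K,d,E=C
    p=cv2.undistortPoints(np.array([[uv]],float),K,d)[0,0]
    return -E[:3,:3].T@E[:3,3], E[:3,:3].T@np.array([p[0],p[1],1])
def plane(C,uv,z):
    o,d=ray(C,uv); return o+d*(z-o[2])/d[2]
def tri(*l):
    A=np.zeros((3,3));b=np.zeros(3)
    for C,uv in l:
        o,d=ray(C,uv);d=d/np.linalg.norm(d);P=np.eye(3)-np.outer(d,d);A+=P;b+=P@o
    x=np.linalg.solve(A,b)
    res=[]
    for C,uv in l:
        o,d=ray(C,uv);d=d/np.linalg.norm(d);res.append(np.linalg.norm((np.eye(3)-np.outer(d,d))@(x-o)))
    return x,res
def proj(C,p):
    K,d,E=C
    return cv2.projectPoints(np.array([p],float),cv2.Rodrigues(E[:3,:3])[0],E[:3,3],K,d)[0][0,0]
E
python3 - <<'E'
from h import *
np.set_printoptions(precision=1,suppress=True)
S=cam("scene");T=cam("top")
f=lambda u,k,x0,y0:((u[0]+.5)/k-.5+x0,(u[1]+.5)/k-.5+y0)
sa=lambda *u:f(u,4,155,290); tb=lambda *u:f(u,4.8,150,250)
sc=lambda *u:f(u,5,330,110); td=lambda a,b:f((a-400,b),5,410,165)
for n,u,v in [("backL",sa(46,178),tb(40,62)),("backR",sa(238,54),tb(258,87)),("frontL",sa(58,197),tb(40,92)),("frontR",sa(252,75),tb(257,122)),]:
    print(n,tri((S,u),(T,v)),plane(S,u,238),plane(T,v,238))
print("tip",tri((S,sc(387,283)),(T,td(622,508))),plane(T,td(622,510),192))
print("root",plane(T,td(702,150),192),tri((S,sc(175,85)),(T,td(702,150))))
for u in [tb(122,15),tb(755,80),tb(738,270),tb(100,203)]: print("rack",plane(T,u,20))
a,b=plane(T,td(702,150),192),plane(T,td(622,510),192);d=a-b;print(np.degrees(np.arctan2(d[1],d[0])),np.linalg.norm(d))
for u in [td(655,85),td(755,105)]: print("post",plane(T,u,197))
E
```

```text
backL (array([550.1, 350.9, 239.6]), [np.float64(1.5645634509051103), np.float64(1.564563450905183)]) [549.9 349.5 238. ] [551.3 352.6 238. ]
backR (array([541.1, 268.1, 238.3]), [np.float64(0.20468246572822632), np.float64(0.2046824657282282)]) [541.1 267.9 238. ] [541.3 268.3 238. ]
frontL (array([539.6, 351.6, 239.9]), [np.float64(0.2041311593339228), np.float64(0.2041311593338769)]) [540.6 351.1 238. ] [539.9 352.3 238. ]
frontR (array([529. , 269.5, 238.6]), [np.float64(1.3699271909056507), np.float64(1.3699271909054909)]) [530.4 270.2 238. ] [528.  268.6 238. ]
tip (array([ 542.3, -198.9,  197. ]), [np.float64(0.5225234719248193), np.float64(0.522523471924924)]) [ 542.3 -199.8  192. ]
root [ 682.6 -237.3  192. ] (array([ 681.5, -237.1,  194.4]), [np.float64(0.7466302031664734), np.float64(0.746630203166542)])
rack [591.6 377.6  20. ]
rack [559.2  84.4  20. ]
rack [472.5  92.8  20. ]
rack [504.7 386.5  20. ]
-14.984143563460574 145.20851437070021
post [ 707.3 -218.4  197. ]
post [ 699.4 -258.   197. ]
```

```bash
cat >> h.py <<'E'
def inc(cmd,tgt):
    """cmd,tgt: (x,y,z,yaw) tool pointing down -> rotz, shift in tool axes"""
    c=np.array(cmd,float);t=np.array(tgt,float)
    M=Rm([np.pi,0,c[3]]); s=M.T@(t[:3]-c[:3]); return np.round([-(t[3]-c[3]),*s],3)
E
python3 - <<'E'
from h import *
np.set_printoptions(precision=1,suppress=True)
T=cam("top");S=cam("scene")
for v in [(323,200),(333,205),(395,240),(322,205)]: print(plane(T,v,0))
print("scene foot",[plane(S,v,0) for v in [(263,235),(283,253),(304,256),(348,218)]])
print("bigtop",tri((S,(271,136)),(T,(341,181))),tri((S,(336,123)),(T,(400,211))))
np.set_printoptions(precision=3)
c=(211.1,-480.7,248.7,.414)
for t in [(330,-400,340,.414),(480,-150,340,.9),(490,60,340,1.2),(500,220,340,1.46),(540,300,310,1.461)]: print(inc(c,t))
E
```

```text
[711.2  47.3   0. ]
[699.5  24.7   0. ]
[ 618.2 -114.5    0. ]
[699.6  49.6   0. ]
scene foot [array([748.7,   5. ,   0. ]), array([680.9,   9.7,   0. ]), array([643. , -15.2,   0. ]), array([ 647.8, -160. ,    0. ])]
bigtop (array([678.5,  19.4, 323.2]), [np.float64(1.4163066274408438), np.float64(1.416306627441001)]) (array([625.3, -80.2, 322.3]), [np.float64(2.9824190114926417), np.float64(2.982419011492482)])
[ -0.    141.319 -26.052 -91.3  ]
[  -0.486  379.215 -194.591  -91.3  ]
[  -0.786  472.848 -382.827  -91.3  ]
[  -1.046  546.367 -525.287  -91.3  ]
[  -1.047  615.17  -582.438  -61.3  ]
```

Request:
step_arm:
  increments: "0 0 0 141 -26 -91 1; 0 0 0 141 -26 -91 1; 0 0 0 141 -26 -91 1; 0 0 -0.486 379 -194 -91 1; 0 0 -0.486 379 -194 -91 1; 0 0 -0.486 379 -194 -91 1; 0 0 -0.486 379 -194 -91 1; 0 0 -0.486 379 -194 -91 1; 0 0 -0.786 473 -383 -91 1; 0 0 -0.786 473 -383 -91 1; 0 0 -0.786 473 -383 -91 1; 0 0 -0.786 473 -383 -91 1; 0 0 -1.047 546 -525 -91 1; 0 0 -1.047 546 -525 -91 1; 0 0 -1.047 546 -525 -91 1; 0 0 -1.047 615 -582 -71 1; 0 0 -1.047 615 -582 -71 1; 0 0 -1.047 615 -582 -71 1; 0 0 -1.047 615 -582 -71 1"

```text
time: 2.72
tool_pos: [540.0, 299.0, 319.7]
tcp_rot: [-3.141, 0.001, 1.461]
contact_force: [-0.4, -0.7, 0.3]
grip_width: 91.6
```

```bash
python3 - <<'E'
from h import *
o=get_obs();c=capture("wrist");cv2.imwrite("pics/w1.png",c["frame"][:,:,::-1])
print(o)
C=cam("wrist",c,o)
np.save("c1.npy",np.array([C],dtype=object),allow_pickle=True)
for p in [(550,351,238),(541,268,238),(540,351.5,238),(529,269.5,238)]: print(proj(C,p))
E
```

```text
{'time': 2.725, 'joint_positions': array([ 3.81728627e-01,  4.81202786e-01,  1.11410052e+00, -3.97644478e-04,
        1.54670301e+00,  4.91812565e-01]), 'dq': array([-0.01273482, -0.0173044 ,  0.00431101, -0.00171298,  0.00034512,
        0.00069032]), 'tau': array([ 6.34856857e-01, -5.11434674e+01, -2.64317822e+01,  1.36250113e-01,
       -3.32081888e-02,  6.05005684e-03]), 'tool_pos': array([540.01181196, 298.969533  , 319.74644365]), 'tcp_rot': array([-3.14141573e+00,  5.45754803e-04,  1.46072210e+00]), 'contact_force': array([-0.36152903, -0.71737331,  0.30807383]), 'moment': array([-0.08552697, -0.07936598, -0.01253297]), 'grip_width': 91.64896192267501}
[323.46380218 168.71384243]
[322.81681442 315.4637785 ]
[304.52348238 169.84173985]
[301.90238244 315.16109473]
```

View pics/w1.png

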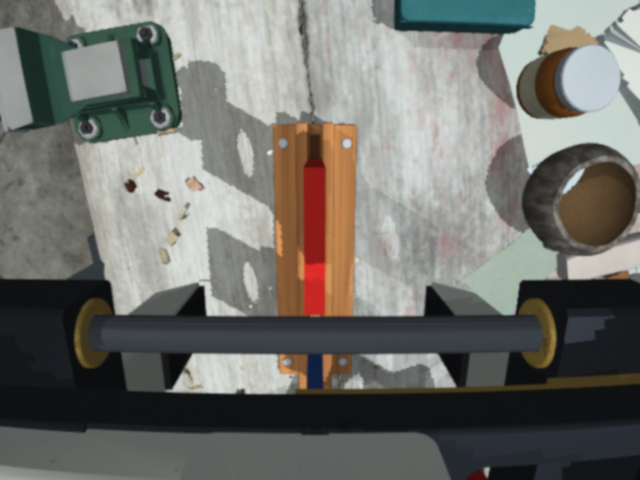

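The wrist view shows the red strap's top as a narrow vertical bar at about columns 304–326 and rows 167–315, centred between the fingers. I'll measure its edges.

```bash
python3 - <<'E'
from h import *
np.set_printoptions(precision=2,suppress=True)
C=tuple(np.load("c1.npy",allow_pickle=True)[0])
im=cv2.imread("pics/w1.png").astype(int)
m=(im[:,:,2]>90)&(im[:,:,1]<60)&(im[:,:,0]<60); m[:,:280]=0;m[:,360:]=0
ys=np.where(m.sum(1)>8)[0];ys=ys[ys<316]; print(ys.min(),ys.max())
for r in range(ys.min(),316,16):
    x=np.where(m[r])[0]; a=plane(C,(x.min()-.5,r),238);b=plane(C,(x.max()+.5,r),238); print(r,x.min(),x.max(),a,b,(a+b)/2)
print(plane(C,(315,ys.min()-.5),238))
E
```

```text
167 313
167 303 324 [539.11 353.09 238.  ] [550.64 351.83 238.  ] [544.87 352.46 238.  ]
183 303 324 [538.14 344.74 238.  ] [549.77 343.47 238.  ] [543.95 344.1  238.  ]
199 304 324 [537.69 336.19 238.  ] [548.88 334.97 238.  ] [543.29 335.58 238.  ]
215 304 324 [536.69 327.55 238.  ] [547.99 326.32 238.  ] [542.34 326.94 238.  ]
231 304 324 [535.67 318.76 238.  ] [547.08 317.51 238.  ] [541.37 318.14 238.  ]
247 304 324 [534.63 309.8  238.  ] [546.15 308.54 238.  ] [540.39 309.17 238.  ]
263 305 324 [534.12 300.59 238.  ] [545.2  299.38 238.  ] [539.66 299.99 238.  ]
279 305 323 [533.04 291.25 238.  ] [543.68 290.09 238.  ] [538.36 290.67 238.  ]
295 305 323 [531.93 281.7  238.  ] [542.69 280.52 238.  ] [537.31 281.11 238.  ]
311 305 323 [530.79 271.92 238.  ] [541.68 270.73 238.  ] [536.24 271.33 238.  ]
[545.69 352.63 238.  ]
```

Request:
step_arm:
  increments: "0 0 -0.004 11.5 -0.9 0 1; 0 0 -0.004 11.5 -0.9 40 1; 0 0 -0.004 11.5 -0.9 80 1; 0 0 -0.004 11.5 -0.9 106.5 1; 0 0 -0.004 11.5 -0.9 106.5 1; 0 0 -0.004 11.5 -0.9 106.5 1; 0 0 -0.004 11.5 -0.9 106.5 -1; 0 0 -0.004 11.5 -0.9 106.5 -1; 0 0 -0.004 11.5 -0.9 106.5 -1; 0 0 -0.004 11.5 -0.9 106.5 -1; 0 0 -0.004 11.5 -0.9 106.5 -1; 0 0 -0.004 11.5 -0.9 106.5 -1; 0 0 -0.004 11.5 -0.9 106.5 -1; 0 0 -0.004 11.5 -0.9 106.5 -1"

```text
time: 4.53
tool_pos: [540.6, 311.0, 213.1]
tcp_rot: [-3.142, 0.0, 1.465]
contact_force: [0.1, 0.8, -0.4]
grip_width: 16.3
```

```bash
python3 - <<'E'
from h import *
c=capture("scene");cv2.imwrite("pics/s2.png",c["frame"][:,:,::-1])
print(get_obs())
E
```

```text
{'time': 4.575, 'joint_positions': array([ 3.99291481e-01,  5.51044928e-01,  1.28650054e+00, -1.15496344e-04,
        1.30405872e+00,  5.05325857e-01]), 'dq': array([-0.00114778, -0.00060648, -0.0020849 ,  0.00353508,  0.00212823,
       -0.00014354]), 'tau': array([ 1.47920269e-03, -5.39357936e+01, -2.47933084e+01,  1.08901598e-01,
        3.62640561e-02, -9.65114050e-04]), 'tool_pos': array([540.57158156, 310.98586089, 213.17337388]), 'tcp_rot': array([3.14154882e+00, 1.03073625e-04, 1.46479239e+00]), 'contact_force': array([ 0.89473608,  0.72619557, -0.1356176 ]), 'moment': array([-0.03465092, -0.11617192,  0.05688558]), 'grip_width': 12.953281299886655}
```

View pics/s2.png

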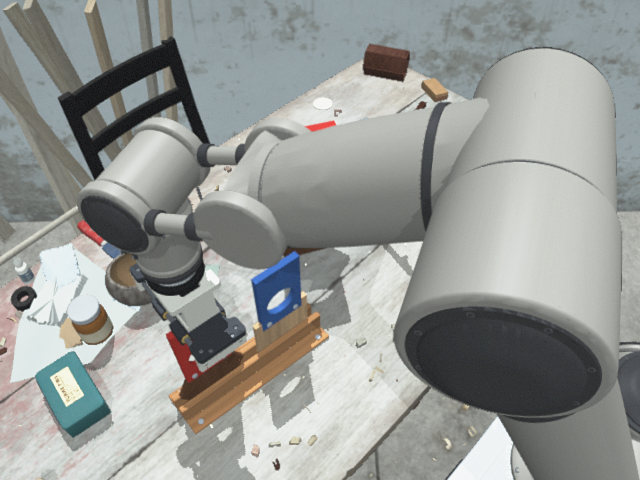

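Request:
step_arm:
  increments: "0 0 0 0 0 0 -1; 0 0 0 0 0 0 -1; 0 0 0 0 0 -15 -1; 0 0 0 0 0 -35 -1; 0 0 0 0 0 -60 -1; 0 0 0 0 0 -80 -1; 0 0 0 0 0 -80 -1; 0 0 0 0 0 -80 -1"

```text
time: 5.58
tool_pos: [540.3, 310.9, 292.6]
tcp_rot: [-3.141, 0.001, 1.465]
contact_force: [0.0, -0.8, -2.0]
grip_width: 12.0
```

```bash
python3 - <<'E'
from h import *
c=capture("scene");cv2.imwrite("pics/s3.png",c["frame"][:,:,::-1])
o=get_obs();print(o["tool_pos"],o["tcp_rot"],o["contact_force"],o["moment"],o["grip_width"])
x,y,z=o["tool_pos"];c=(x,y,z,1.465)
for t in [(450,290,293,1.44),(460,60,293,1.38),(470,-130,285,1.312),(505.6,-190,258,1.309)]: print(inc(c,t))
E
```

```text
[540.14264037 310.81483667 292.15216312] [-3.13990714e+00  1.04078711e-03  1.46477036e+00] [ 0.26167428 -0.90668874 -1.87173457] [-0.00967125 -0.0861784   0.05692355] 11.926169409340984
[ 2.5000e-02 -3.0217e+01 -8.7441e+01 -8.4800e-01]
[ 8.50000e-02 -2.57875e+02 -5.32090e+01 -8.48000e-01]
[ 1.53000e-01 -4.45757e+02 -2.32010e+01  7.15200e+00]
[ 1.56000e-01 -5.01662e+02  1.85360e+01  3.41520e+01]
```

View pics/s3.png

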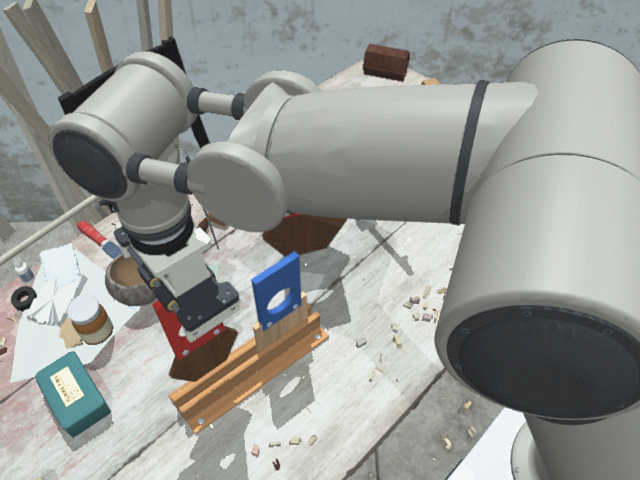

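Request:
step_arm:
  increments: "0 0 0 0 -20 -2 -1; 0 0 0.01 -8 -50 -2 -1; 0 0 0.025 -30 -78 -2 -1; 0 0 0.04 -60 -80 -2 -1; 0 0 0.05 -95 -75 -2 -1; 0 0 0.06 -135 -70 -2 -1; 0 0 0.07 -175 -65 -2 -1; 0 0 0.08 -215 -59 -2 -1; 0 0 0.09 -255 -53 -1 -1; 0 0 0.1 -295 -47 0 -1; 0 0 0.115 -335 -40 0 -1; 0 0 0.13 -375 -33 2 -1; 0 0 0.14 -410 -27 4 -1; 0 0 0.15 -440 -23 7 -1; 0 0 0.156 -465 -15 12 -1; 0 0 0.156 -485 0 20 -1; 0 0 0.156 -495 10 28 -1; 0 0 0.156 -502 18.5 34 -1; 0 0 0.156 -502 18.5 34 -1; 0 0 0.156 -502 18.5 34 -1"

```text
time: 8.12
tool_pos: [505.8, -189.5, 259.4]
tcp_rot: [-3.141, -0.0, 1.31]
contact_force: [-0.0, 0.2, -1.5]
grip_width: 12.0
```

```bash
python3 - <<'E'
from h import *
o=get_obs()
print(o["tool_pos"],o["tcp_rot"],o["contact_force"],o["moment"],o["grip_width"],o["time"])
for n in ["scene","top","wrist"]:
    c=capture(n);f=c["frame"][:,:,::-1]
    cv2.imwrite(f"pics/{n}4.png",f)
s=cv2.imread("pics/scene4.png");t=cv2.imread("pics/top4.png")
a=cv2.resize(s[100:280,270:470],None,fx=4,fy=4,interpolation=cv2.INTER_CUBIC)[:600]
b=cv2.resize(t[170:310,370:540],None,fx=4,fy=4,interpolation=cv2.INTER_CUBIC)
cv2.imwrite("pics/z4a.png",a);cv2.imwrite("pics/z4b.png",b)
E
```

```text
[ 505.76763094 -189.49876197  259.37055345] [-3.14147157e+00 -9.25339254e-05  1.30950122e+00] [-0.03340103  0.22979471 -1.53243726] [-0.0073294  -0.04498039  0.00957837] 12.035718982844255 8.125
```

View pics/scene4.png

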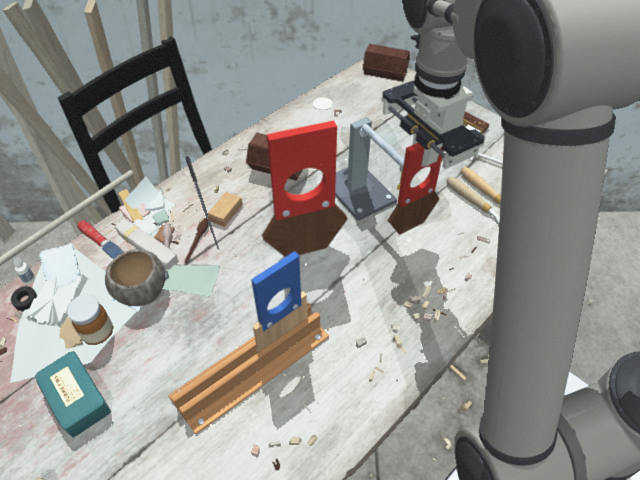

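View pics/z4b.png

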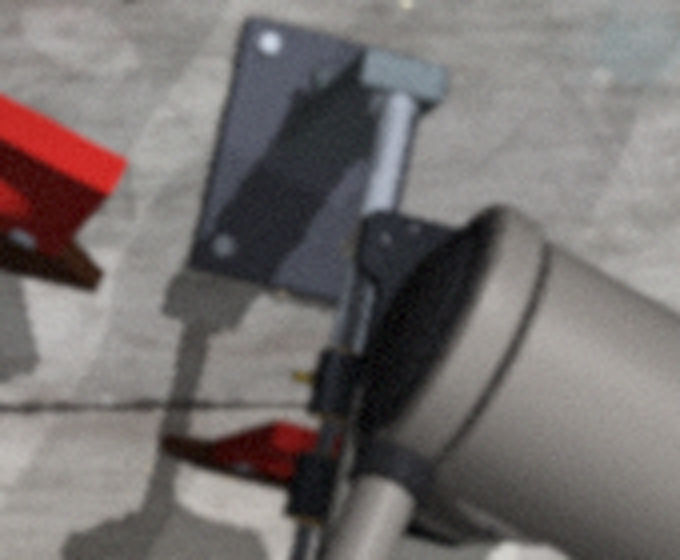

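View pics/wrist4.png

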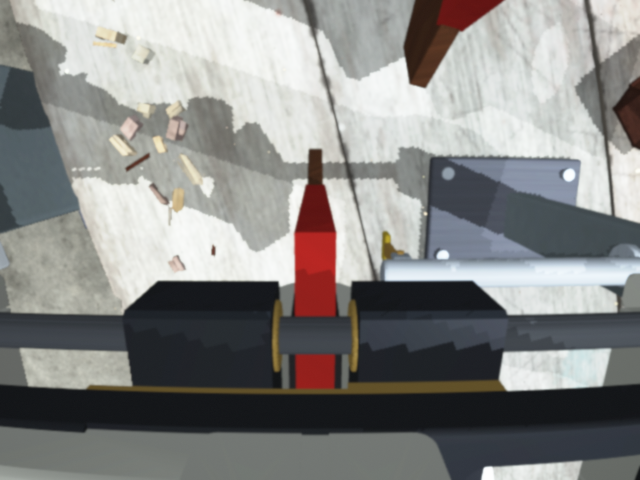

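The wrist view shows the peg tip at about (383,272) with the peg running right, parallel to the jaws. The flap's yellow end is at (388,243). I'll measure the peg line relative to the tool.

```bash
python3 - <<'E'
from h import *
np.set_printoptions(precision=2,suppress=True)
o=get_obs();c=capture("wrist");C=cam("wrist",c,o)
im=c["frame"][:,:,::-1].astype(int)
cv2.imwrite("pics/z4w.png",cv2.resize(im[220:300,360:640].astype(np.uint8),None,fx=2.8,fy=2.8,interpolation=cv2.INTER_CUBIC))
for u in range(385,620,15):
    col=im[240:300,u].sum(1); g=np.diff(col)
    print(u,240+np.where(abs(g)>60)[0], g[abs(g)>60])
E
```

```text
385 [279 280 281] [-120 -203 -153]
400 [248 249 279 280 281] [ -76 -115 -125 -246 -196]
415 [257 258 279 280 281] [ -71 -105 -136 -246 -184]
430 [279 280 281] [-147 -247 -172]
445 [249 250 258 259 279 280 281] [ 145  113 -154  -84 -160 -248 -157]
460 [279 280 281] [-175 -251 -145]
475 [281 282 283 284] [-109 -164 -162 -104]
490 [294 295 296 297] [ -71 -143 -170 -129]
505 [] []
520 [243 244] [61 75]
535 [251] [65]
550 [256 257 258] [62 71 66]
565 [256 257 258] [65 73 65]
580 [256 257] [79 66]
595 [256] [61]
610 [283 284 285 289 290 291] [-107 -164 -138  104  151  104]
```

View pics/z4w.png

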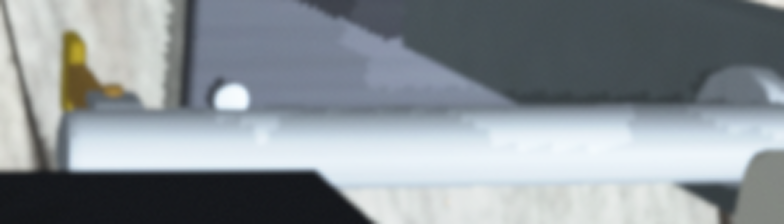

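View pics/z4a.png

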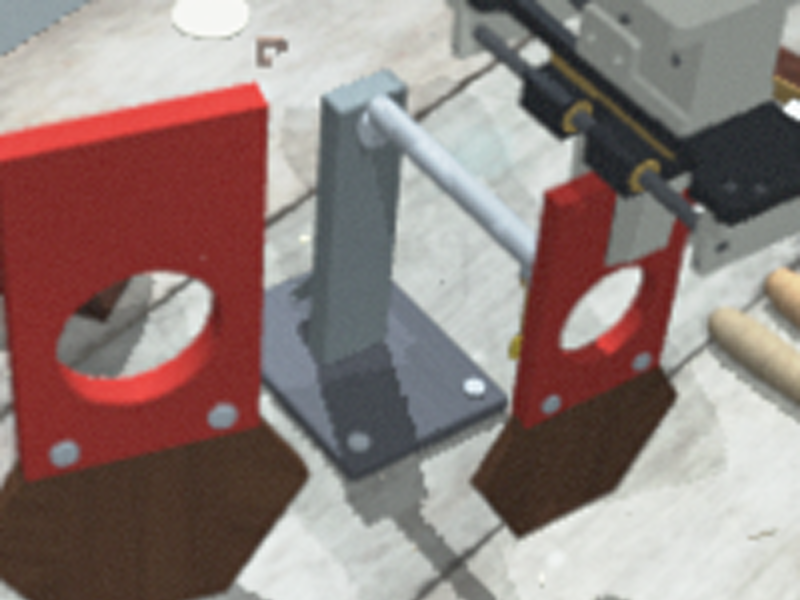

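```bash
python3 - <<'E'
from h import *
np.set_printoptions(precision=2,suppress=True)
o=get_obs();C=cam("wrist",capture("wrist"),o)
M=Rm(o["tcp_rot"])
for uv in [(384,272.5),(384,258.5),(384,287),(538,258.),(538,286.3),(538,272.1),(600,257.3),(600,284.5),(600,270.9)]:
    p=plane(C,uv,192); print(uv,p,M.T@(p-o["tool_pos"]))
# pattern edge in tool frame: strap right end top corners
for uv in [(296,231),(336,231),(316,231)]:
    p=plane(C,uv,o["tool_pos"][2]-3+28);print(p,M.T@(p-o["tool_pos"]))
for uv in [(310,150),(321,150)]:
    p=plane(C,uv,o["tool_pos"][2]-3-202+55);print(p,M.T@(p-o["tool_pos"]))
E
```

```text
(384, 272.5) [ 540.86 -199.19  192.  ] [-0.05 36.23 67.72]
(384, 258.5) [ 542.5 -191.7  192. ] [ 7.61 35.88 67.72]
(384, 287) [ 539.13 -207.1   192.  ] [-8.14 36.6  67.73]
(538, 258.0) [ 623.24 -213.11  192.  ] [  7.8  119.41  67.78]
(538, 286.3) [ 621.39 -229.26  192.  ] [ -8.28 121.8   67.79]
(538, 272.1) [ 622.31 -221.07  192.  ] [ -0.13 120.57  67.79]
(600, 257.3) [ 658.61 -222.27  192.  ] [  8.1  155.94  67.81]
(600, 284.5) [ 657.49 -238.3   192.  ] [ -7.68 159.    67.82]
(600, 270.9) [ 658.03 -230.2   192.  ] [  0.29 157.44  67.81]
[ 511.36 -147.78  284.7 ] [ 41.97  -5.49 -25.01]
[ 522.1  -150.64  284.7 ] [ 41.98   5.62 -25.  ]
[ 516.73 -149.21  284.7 ] [ 41.97   0.07 -25.01]
[ 518.43 -129.44  109.7 ] [ 61.54  -3.53 149.99]
[ 525.73 -131.39  109.7 ] [ 61.55   4.02 149.99]
```

Request:
step_arm:
  increments: "0 0 0 0 0 10.5 -1; 0 0 0 0 0 10.5 -1; 0 0 0 0 15 10.5 -1; 0 0 0 0 28 10.5 -1; 0 0 0 0 38 10.5 -1; 0 0 0 0 44 10.5 -1; 0 0 0 0 44 10.5 -1"

```text
time: 9.25
tool_pos: [548.4, -201.5, 248.5]
tcp_rot: [-3.141, 0.0, 1.309]
contact_force: [-0.1, 1.0, -2.2]
grip_width: 12.1
```

```bash
cat > look.py <<'E'
from h import *
import sys
k=sys.argv[1]
o=get_obs();print(o["tool_pos"],o["contact_force"],o["moment"],o["grip_width"],o["time"])
c=capture("scene");s=c["frame"][:,:,::-1]
cv2.imwrite(f"pics/s{k}.png",cv2.resize(s[90:240,300:480],None,fx=4,fy=4,interpolation=cv2.INTER_CUBIC)[:600])
w=capture("wrist")["frame"][:,:,::-1]
cv2.imwrite(f"pics/w{k}.png",w)
E
python3 look.py 5
```

```text
[ 548.42040861 -201.54363033  248.47494688] [-0.13120878  1.02819757 -2.21017111] [-0.03026735 -0.02887229  0.03444138] 12.099194361086198 9.25
```

View pics/s5.png

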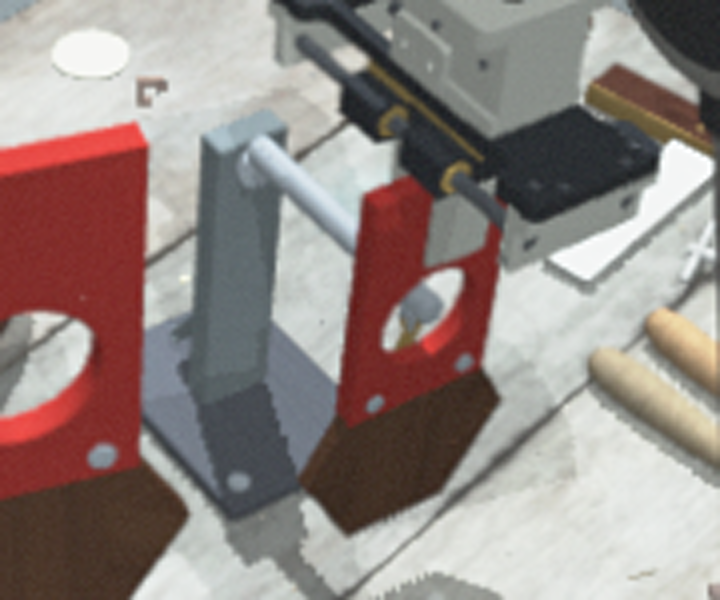

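View pics/w5.png

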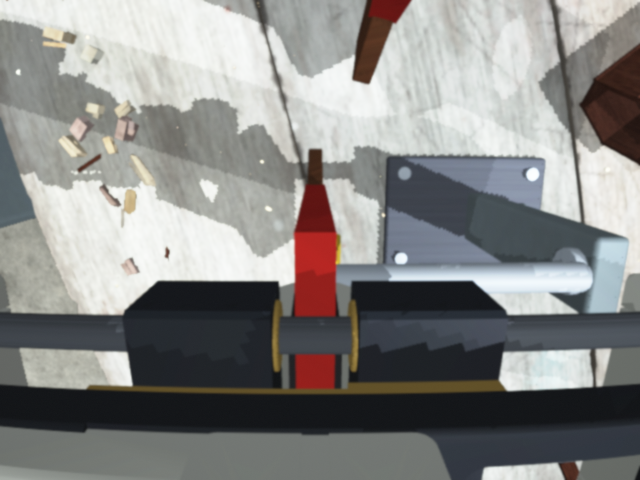

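The scene crop shows the peg tip inside the strap hole at about (420,305), roughly centred, with the flap behind the board. I'll push on.

Request:
step_arm:
  increments: "0 0 0 0 10 0 -1; 0 0 0 0 20 0 -1; 0 0 0 0 30 0 -1; 0 0 0 0 40 0 -1; 0 0 0 0 50 0 -1; 0 0 0 0 60 0 -1; 0 0 0 0 70 0 -1; 0 0 0 0 79 0 -1; 0 0 0 0 84 0 -1; 0 0 0 0 84 0 -1; 0 0 0 0 84 0 -1; 0 0 0 0 84 0 -1"

```text
time: 10.85
tool_pos: [629.3, -223.3, 248.9]
tcp_rot: [3.142, 0.0, 1.309]
contact_force: [0.2, -0.1, -1.3]
grip_width: 11.6
```

```bash
python3 look.py 6
```

```text
[ 629.27405177 -223.27087834  248.90373625] [ 0.20855435 -0.14857108 -1.29126958] [ 0.00789919 -0.13548037 -0.00277317] 11.63873476181797 10.85
```

View pics/s6.png

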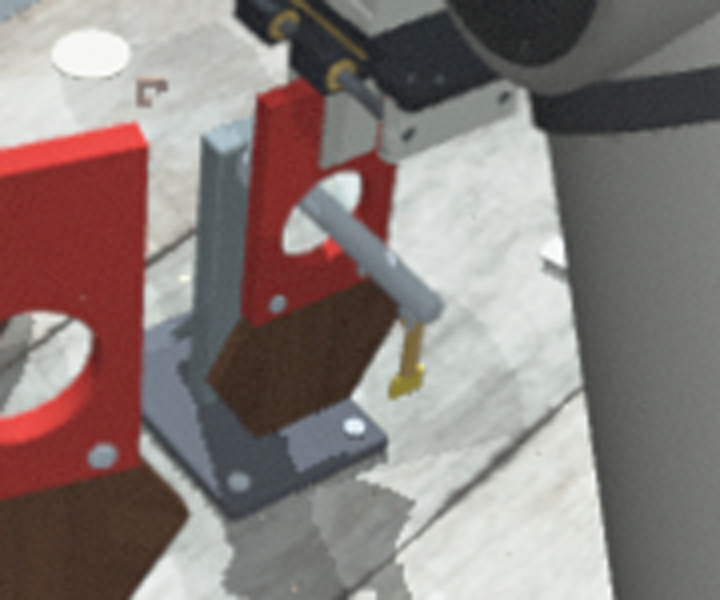

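View pics/w6.png

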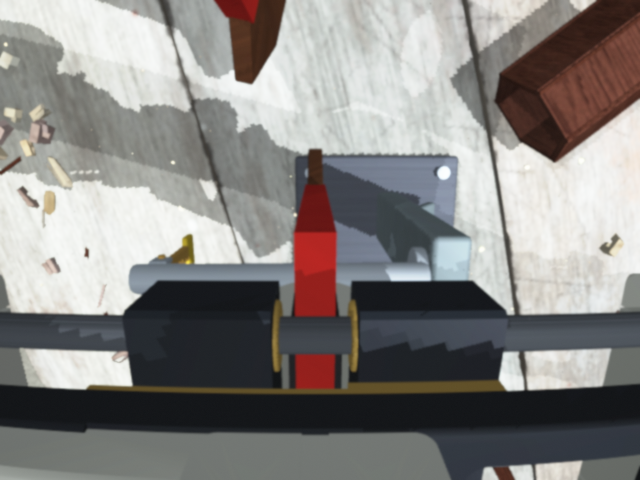

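The board is past the flap, and the flap hangs straight down again at about (405,370). Next I'll lower the board onto the peg.

Request:
step_arm:
  increments: "0 0 0 0 0 5 -1; 0 0 0 0 0 10 -1; 0 0 0 0 0 13 -1; 0 0 0 0 0 14.5 -1; 0 0 0 0 0 14.5 -1; 0 0 0 0 0 14.5 -1"

```text
time: 11.7
tool_pos: [629.6, -223.3, 234.4]
tcp_rot: [3.141, 0.0, 1.309]
contact_force: [-0.7, 0.0, -1.5]
grip_width: 12.0
```

Request:
step_arm:
  increments: "0 0 0 0 0 0.7 -1; 0 0 0 0 0 1.4 -1; 0 0 0 0 0 1.4 -1; 0 0 0 0 0 1.4 -1"

```text
time: 12.2
tool_pos: [629.5, -223.3, 233.1]
tcp_rot: [3.141, 0.0, 1.309]
contact_force: [0.5, 0.5, 0.9]
grip_width: 11.4
```

Request:
step_arm:
  increments: "0 0 0 0 0 0 -0.6; 0 0 0 0 0 0 -0.6; 0 0 0 0 0 0 -0.4; 0 0 0 0 0 0 -0.2; 0 0 0 0 0 0 -0.2; 0 0 0 0 0 0 -0.2; 0 0 0 0 0 0 -0.2"

```text
time: 13.08
tool_pos: [629.5, -223.3, 232.8]
tcp_rot: [3.142, 0.0, 1.309]
contact_force: [0.3, -0.1, -0.4]
grip_width: 36.9
```

```bash
python3 look.py 7
```

```text
[ 629.49569955 -223.28723978  232.84073745] [ 0.34988868 -0.07921449 -0.41228495] [-0.03983801 -0.0661326  -0.07197512] 36.86250572147911 13.075
```

View pics/s7.png

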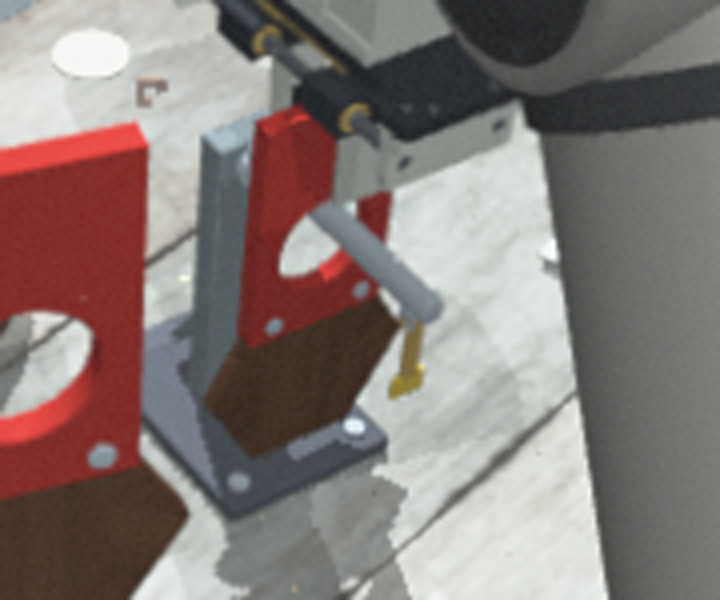

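View pics/w7.png

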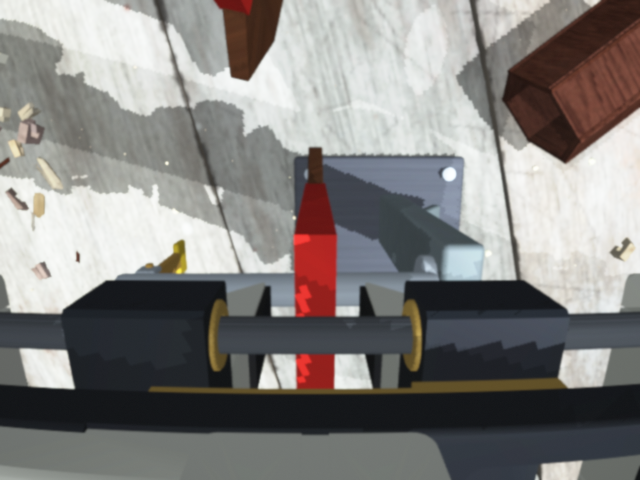

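The board hangs from the peg with a finger-wide gap on both sides of the strap (columns 265–375 against strap 295–335). I'll retreat straight up.

Request:
step_arm:
  increments: "0 0 0 0 0 0 0.2; 0 0 0 0 0 0 0.2; 0 0 0 0 0 0 0.2; 0 0 0 0 0 -15 0.2; 0 0 0 0 0 -40 0.2; 0 0 0 0 0 -80 0.2; 0 0 0 0 0 -120 0.2; 0 0 0 0 -60 -130 0.2; 0 0 0 0 -120 -130 0.2; 0 0 0 0 -150 -130 0.2; 0 0 0 0 -150 -130 0.2; 0 0 0 0 -150 -130 0.2; 0 0 0 0 -150 -130 0.2; 0 0 0 0 -150 -130 0.2"

```text
time: 14.92
tool_pos: [485.2, -184.6, 362.3]
tcp_rot: [-3.141, -0.0, 1.309]
contact_force: [-0.6, 0.1, 0.1]
grip_width: 54.8
```

```bash
python3 look.py 8; python3 - <<'E'
from h import *
for n in ["scene","top"]:
    cv2.imwrite(f"pics/{n}8.png",capture(n)["frame"][:,:,::-1])
E
```

```text
[ 485.20166073 -184.61046762  362.32922716] [-0.58716748  0.06826101  0.10237732] [-0.04131989 -0.09105051 -0.00984406] 54.83874965652183 14.925
```

View pics/scene8.png

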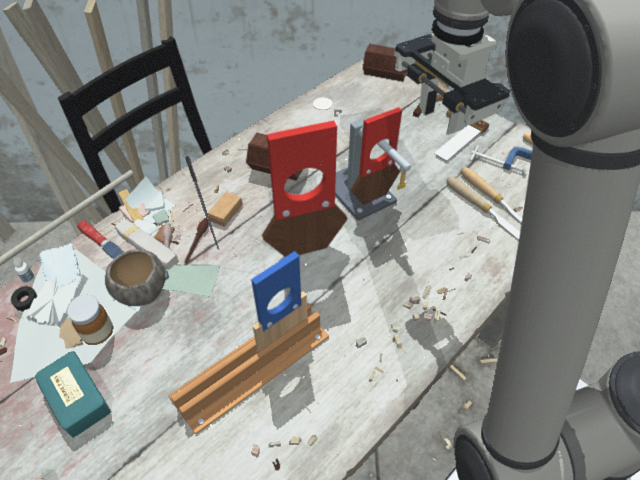

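View pics/s8.png

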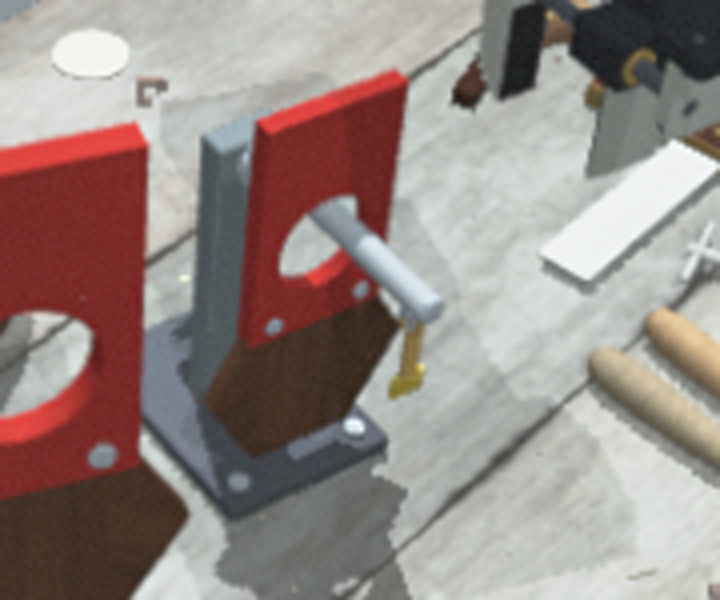

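View pics/w8.png

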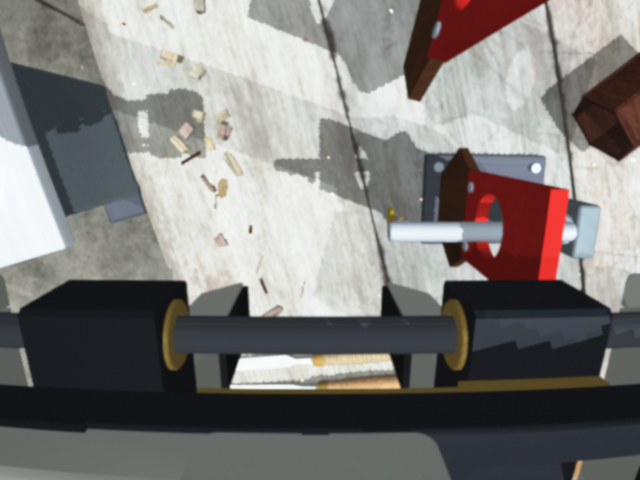

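The pattern hangs level on the peg, with the flap down in front of it at (403,180) in the scene view. The square stands undisturbed in the rack and the robot is clear, so I'm handing in.

```bash
python3 -c "
from plant import *
print(close_job())"
```

```text
the job is handed in; nothing more can be done
None
```

The small hexagon pattern now hangs freely by its strap hole on the steel peg, and the job was handed in at about 15 s of the 42 s allowed. I took it out of the rack and pushed it along the peg past the flap to roughly 6 mm beyond the middle of the seat. I then lowered it until the force reading showed it resting on the peg, released it and backed the arm off.

- **Final pictures:** In the scene and wrist views the pattern hangs level, with the flap straight down in front of it. The blue square and the large red look-alike look unmoved, and the gripper is well clear.
- **Forces:** Readings at the end of each move stayed within about 2 N. I did not see the values between those readings.
- **Failed or disagreeing checks:** None. The views gave the same positions to within about 3 mm.

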